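# Complete the hexagonal layer of jar lids in the round tin

### The arm

A 6-joint arm with a two-finger parallel gripper is mounted at the origin on a cart in front of the work surface, level with it; the furniture and walls round the work are solid. World frame = base frame: x ahead of the robot, y to its left, z up, the work surface at z = 0. Lengths are in m, angles in degrees, forces in N, time in s.
With the tool pointing down it reaches from about 0.425 to 1.125 m from the base axis. Payload 14.9 kg.
Tool frame: the origin (TCP) lies at the centre of the arm's flange, where the gripper is bolted on; the fingertips stand 191 mm ahead of it and the grasp point (between the pads) lies 172 mm ahead of it (robot.tip_reach is the distance from the TCP to the fingertips, in m); x points along the fingers, y is the direction in which the jaws open and shut, and the axes are right-handed (so a half turn about x gives the same grasp; the last joint's range is limited). The gripper opens to 91 mm and grips with 3 to 60 N. Pads are 32 mm wide; open, the fingers measure 118 mm over their backs; the gripper's body (76 mm by 178 mm) begins 60 mm behind the grasp point.
Start: joints at [-71.121, 21.709, 99.362, -0, 58.929, -1.908], TCP at [0.248, -0.654, 0.405] pointing down, gripper open.
Joint ranges: [-158.91, 158.91], [-42.39, 125.64], [0.06, 152.35], [-60.88, 240.88], [17.5, 164.5], [-176.32, 176.32]. Speed limits (degrees/s): [108.29, 108.29, 136.94, 180, 180, 180].

### API

Orientations are given as [roll, pitch, yaw] about the fixed x, y, z axes, in that order (R = Rz(yaw) Ry(pitch) Rx(roll)).
In Python, from cell import monitor, get_image, order, boxes_of, robot gives the robot as it stands.
- The arm moves only by the tool arm_command, never from a script. Its argument "commands" is a list that holds one entry, the list of rows, each a list of 7 numbers: the shift along the world's x, y, z in mm, then the turn, a rotation vector about the world's x, y, z in rad, then the finger opening in mm, from 0 to 91.2. In form: [[[tx, ty, tz, ax, ay, az, gripper], ...]]. A call has 1 to 8 rows; each row is the pose to reach, as a shift and turn from the pose commanded when the call began; what a row does not reach only later rows make up. A row lasts 1/10 s, in which the tool goes at most 50 mm and 8.59 degrees, less where a joint would pass 70% of its speed; a pose out of reach is approached as far as the arm can. A call with a gripper value outside its range is refused whole. The fingers move at their own pace and stop on an object; "grip_force" is the grip in N (left out, the last holds). Time passes only in rows, so rows that repeat a pose let the fingers close. It gives the time, the measured TCP pose, the force and the opening at its end, in the units of the state.
- monitor.get_obs(): the state, without advancing time (a new reading comes with each control period).
- get_image(name): name is "side" or "top" or "wrist"; returns a dict with "image" (420x560x3 uint8, red, green, blue), "fov_y" (degrees; the focal length in pixels is half the picture's height over the tangent of half this angle, whatever the lens; pixels are square), "cx", "cy" (the principal point, pixels), "xyz" and "rotation" of the camera in the world. Camera axes: x right, y up, looking along -z (the intrinsics and any distortion apply to the point x, -y, -z); pixel columns grow to the right and rows downward; lengths in m; the calibration is good to about 2 mm. A picture is of the moment at which its call begins. There is no depth.
- order.hand_in(): hands the job in, once; it reports no verdict.
Trained networks look in a picture, given as the dict that the camera call returned (one of the last four; its "shot" number tells which), for a name from the list of things; names that differ only in an ending like _2 or _b are one class to them, and where a whole thing is asked for, a point or a joint stands for the part that bears it (a point fixed in the world has none). Each returns a list of dicts, best first, with "p" (0 to 1); they miss things now and then, are a little off and sometimes report something else, mostly with a low value. They report only what shows in the picture. A call takes as long as a camera call. They do not tell look-alikes from the thing itself.
- boxes_of(picture, thing): "rect" ([left, top, right, bottom] as shares, 0 to 1, of the picture: columns of its width, rows of its height, round what is visible of it).
The state is a dict: "time_s": time; "q": joint angles; "qvel": joint speeds; "effort": joint torques, N m; "tcp_pos": TCP position; "tool_rot": TCP orientation; "force": force on the tool from outside, world axes, zero at the start; "moment": the same for the moment, N m; "opening": finger opening in m.
Only numpy, scipy, OpenCV 4.12 (cv2) and the standard library are available. Lean on these libraries where they do the work, as an engineer would, in place of code of your own. Each camera call takes 0.05 s, during which the arm holds its last target.

### The job

The round blue tin holds five small wooden jar lids in a honeycomb layer, with two empty places against the rim, on opposite sides of the middle lid. Put the two small wooden lids that lie on the worktop into those two places, one in each, lying flat on the tin's bottom with their knobs up. Leave the larger lid where it lies; it belongs to another jar.

Things in the scene. Friction and masses are not known exactly. Their poses are not given: they have to be found in the camera images.
- lid_a_knob (a point): One of two alike small jar lids on the worktop, knob up: pale wooden disc 58 mm across, 14 mm thick, edges rounded, with a straight black knob on top, 16 mm across, 26 mm high, to grasp; 40 mm high in all, about 45 g. This point is half-way up the knob, 27 mm above the underside, 13 mm above the disc. z up, yaw meaningless. Either small lid may go in either empty place.
- lid_b_knob (a point): One of two alike small jar lids on the worktop, knob up: pale wooden disc 58 mm across, 14 mm thick, edges rounded, with a straight black knob on top, 16 mm across, 26 mm high, to grasp; 40 mm high in all, about 45 g. This point is half-way up the knob, 27 mm above the underside, 13 mm above the disc. z up, yaw meaningless. Either small lid may go in either empty place.
- lid_large_knob (a point): The larger lid, not to be moved: same wood and same black knob, but its disc is 82 mm in diameter (too wide for the empty places). It lies on the worktop among the small lids. This point is half-way up its knob, 27 mm above the worktop.
- tin_mid (a point): Middle of the inner floor (3 mm above worktop) of the fixed round blue tin with brass rim: 194 mm wide inside, wall 21 mm high. z up. Five small lids lie loose in it, knobs up: one in the middle, four 63 mm out at 60, 120, 240, 300 deg from the x axis. The empty places are 63 mm out along +x and -x, 5 mm spare all round. Fingers closing along the y axis pass between the neighbours' knobs.
There are look-alikes about, which are no part of the job. What is shaped like the part that bears lid_b_knob but orange is not meant. What is shaped like the part that bears lid_a_knob but purple is not meant.

How it is judged:
By the outcome, as a careful person would: the job done as asked, in the order asked, and still so for the second after the job is handed in, with the robot touching nothing.
It also fails if it takes over 51 s, if anything falls off the work surface, if the arm or the gripper's body presses on something with over 40 N, if the wrist force passes 120 N, or if a joint passes its speed limit or range.

## Working session

There is one attempt and no reset: what is moved stays moved. The work goes in short steps, Python scripts to look and compute and a tool call to move; the robot and the scene stay as the last step left them, time stands still between calls to the robot, and variables do not carry over. Pictures are saved under pics/ and viewed, and the job is handed in when it is done.

Besides the shell and the picture viewer there is one more tool, called in YAML: its name, and indented under it one key for each argument. arm_command: Moves the arm, as the interface text tells. Its arguments: {"type":"object","properties":{"commands":{"type":"array"},"grip_force":{"type":"number"}},"required":["commands"]}

```bash
mkdir -p pics; ls; cat > h.py <<'E'
import numpy as np, cv2, pickle
from cell import monitor, get_image, order, boxes_of, robot
def save(im,n): cv2.imwrite('pics/'+n, cv2.cvtColor(im['image'],cv2.COLOR_RGB2BGR))
def pix2plane(im,u,v,z):
    f=im['image'].shape[0]/2/np.tan(np.radians(im['fov_y'])/2)
    d=np.array([(u-im['cx'])/f,-(v-im['cy'])/f,-1.]); R=np.array(im['rotation']).reshape(3,3)
    d=R@d; o=np.array(im['xyz']); return o+d*(z-o[2])/d[2]
def proj(im,p):
    f=im['image'].shape[0]/2/np.tan(np.radians(im['fov_y'])/2)
    R=np.array(im['rotation']).reshape(3,3); c=R.T@(np.array(p)-np.array(im['xyz']))
    return im['cx']+f*c[0]/-c[2], im['cy']-f*c[1]/-c[2]
E
python3 - <<'E'
from h import *
for n in ['top','side','wrist']:
    im=get_image(n); save(im,n+'0.png')
    pickle.dump(im,open(n+'0.pkl','wb'))
    print(n,{k:v for k,v in im.items() if k!='image'})
    for t in ['lid_a_knob','lid_large_knob','tin_mid']:
        try:
            for b in boxes_of(im,t): print(t,round(b['p'],2),(np.array(b['rect'])*[560,420,560,420]).round(1))
        except Exception as e: print(t,e)
print(monitor.get_obs())
E
```

```text
pics
top {'fov_y': 57.225540298071934, 'cx': 279.151425946397, 'cy': 210.5266483517968, 'xyz': array([ 0.37435851, -0.05197452,  0.88881413]), 'rotation': array([  8.64830017,   1.97763036, -91.22254672]), 'shot': 1}
lid_a_knob 0.8 [186.2 175.9 209.4 205.3]
lid_a_knob 0.57 [227.7 195.1 253.9 217.5]
lid_large_knob 0.67 [177.5 226.8 214.7 261.9]
tin_mid 0.93 [352.9 185.6 444.  275.7]
side {'fov_y': 42.550196822553936, 'cx': 271.9246479470171, 'cy': 214.79104244778574, 'xyz': array([0.13172597, 0.7224043 , 0.40704019]), 'rotation': array([  65.98836231,   -0.66449205, -154.69591106]), 'shot': 2}
lid_a_knob 0.83 [144.2 250.6 182.4 287.6]
lid_a_knob 0.57 [199.3 226.4 239.7 264.4]
lid_large_knob 0.62 [210.6 272.3 266.7 312.1]
tin_mid 0.9 [289.7 161.4 383.6 205.3]
wrist {'fov_y': 67.51290370205429, 'cx': 278.3786307020919, 'cy': 211.9387329780773, 'xyz': array([ 0.32120439, -0.62602919,  0.38418635]), 'rotation': array([-1.60004225e+01,  2.37110432e-03, -6.92888648e+01]), 'shot': 3}
{'time_s': 0.6, 'q': array([-7.11210114e+01,  2.17079017e+01,  9.93617150e+01,  1.81928768e-04,
        5.89286201e+01, -1.90878214e+00]), 'qvel': array([-0.0128466 ,  0.07507852,  0.05884564,  0.04548994, -0.10969879,
       -0.03344886]), 'effort': array([ 9.18222622e-05, -7.63384080e+01, -4.34587312e+01,  6.49953866e-02,
        3.90680158e-02,  2.63999016e-05]), 'tcp_pos': array([ 0.24842598, -0.65445241,  0.40475512]), 'tool_rot': array([ 93.14187032,  89.99822994, -66.07045281]), 'force': array([0.45052448, 0.17212325, 0.76183388]), 'moment': array([0.03317621, 0.00563922, 0.03957638]), 'opening': 0.09127460331640982}
```

```bash
python3 - <<'E'
import cv2
for n in ['top','side']:
    a=cv2.imread(f'pics/{n}0.png')
    cv2.imwrite(f'pics/{n}0c.png',cv2.resize(a[120:330,120:460] if n=='top' else a[130:340,100:440],None,fx=2.3,fy=2.3,interpolation=cv2.INTER_CUBIC))
E
```

```text
(no output)
```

View pics/top0.png

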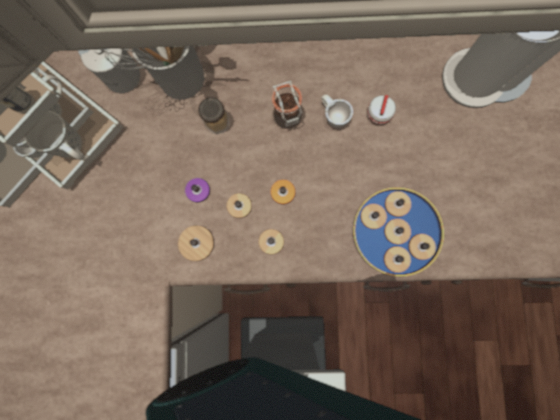

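View pics/top0c.png

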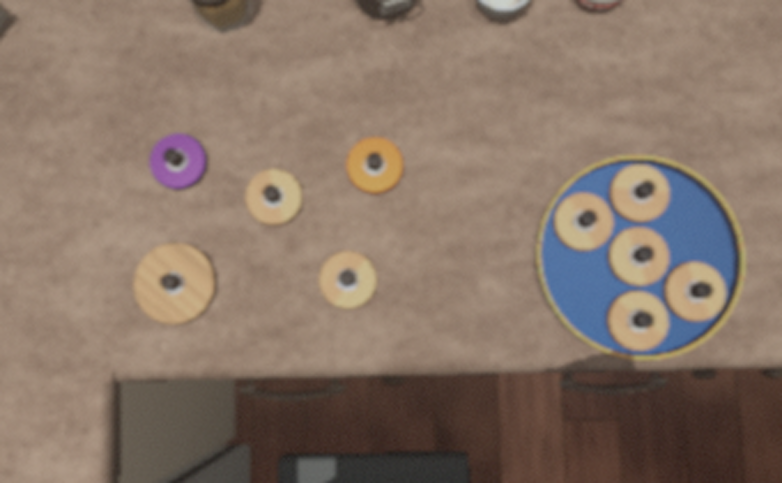

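View pics/side0.png

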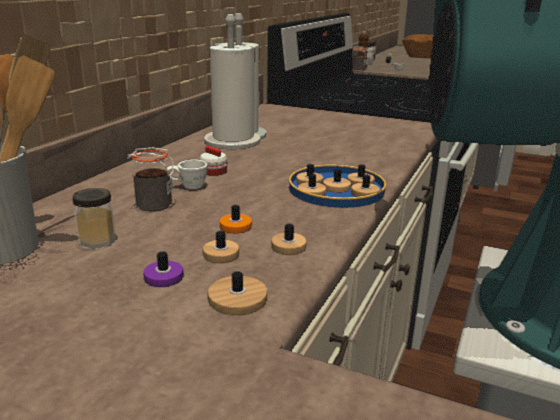

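View pics/side0c.png

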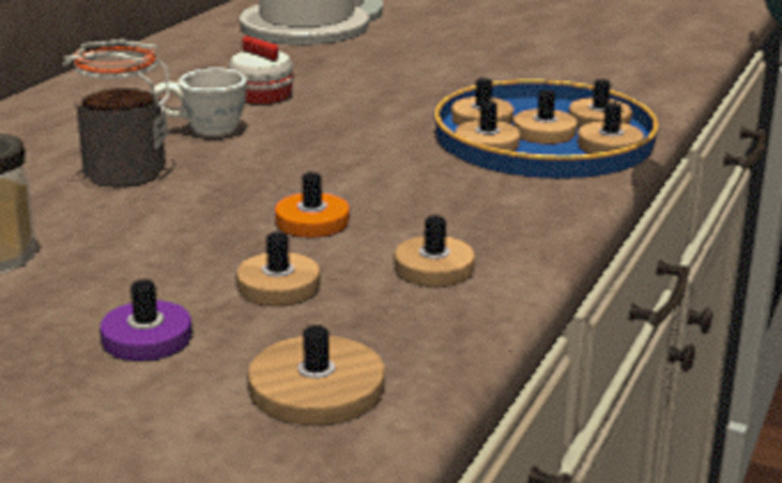

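```bash
cat >> h.py <<'E'
from scipy.spatial.transform import Rotation as Ro
def pp(im,u,v,z):
    im=dict(im); im['rotation']=Ro.from_euler('xyz',im['rotation'],degrees=True).as_matrix(); return pix2plane(im,u,v,z)
def pr(im,p):
    im=dict(im); im['rotation']=Ro.from_euler('xyz',im['rotation'],degrees=True).as_matrix(); return proj(im,p)
E
python3 - <<'E'
from h import *
o=monitor.get_obs()
print(Ro.from_euler('xyz',o['tool_rot'],degrees=True).as_matrix().round(3))
im=pickle.load(open('top0.pkl','rb'));si=pickle.load(open('side0.pkl','rb'))
hsv=cv2.cvtColor(im['image'],cv2.COLOR_RGB2HSV)
# tin: rim bbox
l,t,r,b=352.9,185.6,444.,275.7
c=pp(im,(l+r)/2,(t+b)/2,.02);print('tin',c,pp(im,l,230,.02),pp(im,r,230,.02))
for n,(u,v) in dict(A=(239,205.5),B=(271.3,241.5),L=(195.5,243.5),t1=(399,203.5),t2=(374.5,216),t3=(398,231),t4=(423.5,246.5),t5=(398,260)).items():
    p=pp(im,u,v,.010);print(n,p.round(4),np.round(pr(si,p),1), (p-c)[:2].round(3),np.degrees(np.arctan2(*(p-c)[1::-1])).round(0))
E
```

```text
[[ 0.     0.355 -0.935]
 [-0.    -0.935 -0.355]
 [-1.     0.    -0.   ]]
tin [ 0.45445047 -0.29137641  0.02      ] [ 0.45843069 -0.18996572  0.02      ] [ 0.45341234 -0.39216402  0.02      ]
A [0.523  0.0686 0.01  ] [222.1 248.4] [0.069 0.36 ] 79.0
B [ 0.4377 -0.005   0.01  ] [290.1 240.6] [-0.017  0.286] 93.0
L [0.4372 0.1694 0.01  ] [239.4 292.1] [-0.017  0.461] 92.0
t1 [ 0.5177 -0.2996  0.01  ] [310.8 177.7] [ 0.063 -0.008] -7.0
t2 [ 0.4903 -0.2422  0.01  ] [312.9 188.5] [0.036 0.049] 54.0
t3 [ 0.4546 -0.2931  0.01  ] [337.7 183.4] [ 0.    -0.002] -85.0
t4 [ 0.4183 -0.3475  0.01  ] [362.1 178.2] [-0.036 -0.056] -123.0
t5 [ 0.3894 -0.2887  0.01  ] [367.5 189.2] [-0.065  0.003] 178.0
```

The candidates in the top view:
- Small wooden lids: A at (239,205) and B at (271,241).
- Larger lid at (195,243), with a visibly wider disc.
- Purple look-alike at (197,190) and orange look-alike at (283,191).
- Five lids already in the tin, around (398,231).

I choose A and B; the 2.3x crop shows them plain wood and small. The tin is turned, so its empty places lie at about -64° and 116° in the world.

arm_command:
  commands:
    - [[12,32,0,0,0,0.1,40],[29,75,-5,0,0,0.22,40],[46,121,-10,0,0,0.34,40],[63,166,-15,0,0,0.46,40],[80,211,-20,0,0,0.58,40],[97,256,-20,0,0,0.7,40],[114,300,-20,0,0,0.82,40],[131,345,-20,0,0,0.94,40]]
  grip_force: 15

```text
time_s: 1.4
tcp_pos: [0.3797, -0.3077, 0.3849]
tool_rot: [68.8, 90.0, -36.3]
force: [1.0, -0.1, 1.1]
opening: 0.0401
```

arm_command:
  commands:
    - [[17,45,-5,0,0,0.12,40],[34,90,-10,0,0,0.24,40],[51,135,-15,0,0,0.36,40],[68,180,-20,0,0,0.48,40],[85,225,-25,0,0,0.6,40],[102,270,-25,0,0,0.7,40],[119,315,-25,0,0,0.7,40],[136,345,-25,0,0,0.7,40]]

```text
time_s: 2.2
tcp_pos: [0.5158, 0.0383, 0.3599]
tool_rot: [85.9, 90.0, 20.8]
force: [0.1, -0.9, 0.4]
opening: 0.0402
```

```bash
python3 - <<'E'
from h import *
im=get_image('wrist'); save(im,'w1.png'); pickle.dump(im,open('w1.pkl','wb'))
print({k:v for k,v in im.items() if k!='image'})
o=monitor.get_obs();print(o['time_s'],o['tcp_pos'],o['tool_rot'],o['q'])
for n,p in dict(A=[.523,.0686,.04],B=[.4377,-.005,.04]).items(): print(n,pr(im,p))
for b in boxes_of(im,'lid_a_knob'):
    r=(np.array(b['rect'])*[560,420,560,420]);print(b['p'],r.round(1),pp(im,(r[0]+r[2])/2,(r[1]+r[3])/2,.012))
E
```

```text
{'fov_y': 67.51290370205429, 'cx': 278.3786307020919, 'cy': 211.9387329780773, 'xyz': array([0.48311362, 0.10965822, 0.33947721]), 'rotation': array([-1.59741685e+01,  9.65149873e-03,  2.47678862e+01]), 'shot': 4}
2.25 [0.51784566 0.04038731 0.36035414] [85.12965962 89.86529759 19.98868743] [ 1.88220929e+00  9.03193788e+00  1.21477634e+02  5.51671975e-02
  4.93624092e+01 -2.30127006e+01]
A (np.float64(298.1658885711685), np.float64(180.2759790958235))
B (np.float64(188.33602542622464), np.float64(211.31141850798716))
0.59 [346.2  70.9 407.  134.7] [0.56337591 0.16673228 0.012     ]
0.58 [269.4 146.9 324.7 205.6] [0.52381109 0.06811774 0.012     ]
```

View pics/w1.png

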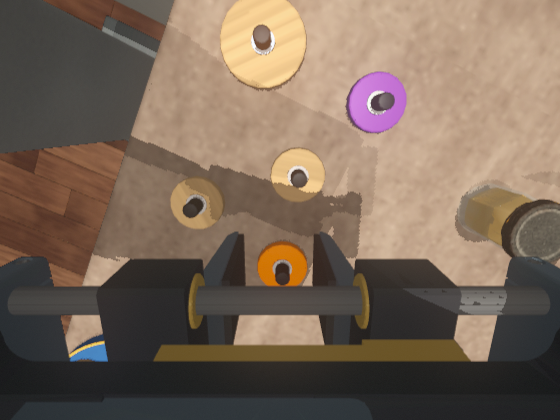

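The wrist view shows A at (297,176) and B at (197,203), with the orange lid at (283,268), purple at (377,102) and the large lid at (263,40). It agrees with the top view to 1 mm. Next I move above A.

arm_command:
  commands:
    - [[3,15,-30,0,0,0,40],[6,28,-70,0,0,0,40],[6,28,-100,0,0,0,40],[6,28,-100,0,0,0,40],[6,28,-100,0,0,0,40]]

```text
time_s: 2.8
tcp_pos: [0.5215, 0.0631, 0.2602]
tool_rot: [-106.9, 89.9, -172.2]
force: [-0.7, 0.1, 0.9]
opening: 0.04
```

```bash
python3 - <<'E'
from h import *
im=get_image('wrist'); save(im,'w2.png'); pickle.dump(im,open('w2.pkl','wb'))
o=monitor.get_obs();print(o['time_s'],o['tcp_pos'],o['force'],Ro.from_euler('xyz',o['tool_rot'],degrees=True).as_matrix().round(3))
for n,p in dict(A=[.5236,.0683,.04],B=[.4377,-.005,.04]).items(): print(n,pr(im,p))
print('graspaxis',pr(im,[*o['tcp_pos'][:2],.04]))
E
```

```text
2.85 [0.52184553 0.06313419 0.26101253] [-0.2829131  -0.24445397  0.4437786 ] [[ 0.001  0.908  0.418]
 [ 0.     0.418 -0.908]
 [-1.     0.001  0.   ]]
A (np.float64(284.458304885095), np.float64(236.89146752341912))
B (np.float64(129.89038824391676), np.float64(277.90685044371685))
graspaxis (np.float64(278.91384019540567), np.float64(242.3644275873527))
```

View pics/w2.png

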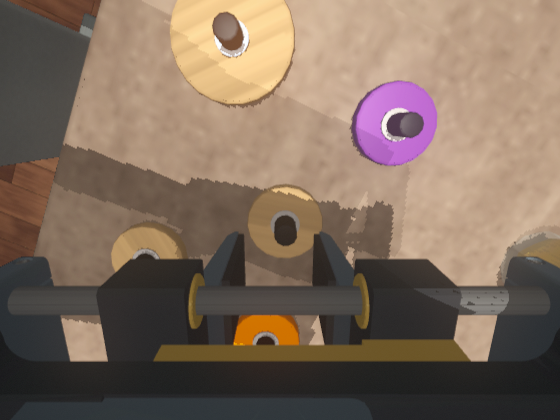

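```bash
python3 - <<'E'
from h import *
im=pickle.load(open('w2.pkl','rb'));a=im['image']
c=cv2.resize(a[170:275,230:340],None,fx=6,fy=6,interpolation=cv2.INTER_NEAREST);cv2.imwrite('pics/w2c.png',c[:,:,::-1])
print(pp(im,285,221.5,.01),pp(im,286,236,.04))
w1=pickle.load(open('w1.pkl','rb'));print('B',pp(w1,197.5,203.5,.011))
P=np.array([.5236,.0683])
for z in (.014,):
    t=[pr(im,[P[0]+.029*np.cos(k),P[1]+.029*np.sin(k),z]) for k in np.arange(0,6.28,.1)]
    t=np.array(t);print(t.min(0),t.max(0))
E
```

```text
[0.52387655 0.06991463 0.01      ] [0.52427631 0.0693167  0.04      ]
B [ 0.43923844 -0.0037126   0.011     ]
[245.5389259  187.10472943] [322.23541649 260.04045303]
```

View pics/w2c.png

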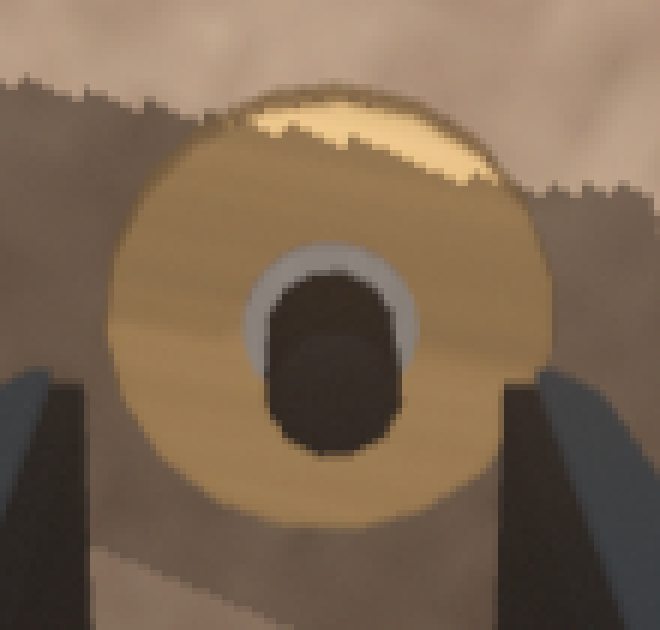

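The crop shows lid A's disc centred at (285,221) and its knob top at (285,235). That puts A at (0.524, 0.0697), so I descend and grasp.

arm_command:
  commands:
    - [[2.5,6.2,-15,0,0,0,40],[2.5,6.2,-35,0,0,0,40],[2.5,6.2,-47,0,0,0,40],[2.5,6.2,-52,0,0,0,40],[2.5,6.2,-52,0,0,0,30],[2.5,6.2,-52,0,0,0,10],[2.5,6.2,-52,0,0,0,10],[2.5,6.2,-52,0,0,0,10]]
  grip_force: 20

```text
time_s: 3.65
tcp_pos: [0.5242, 0.0697, 0.2084]
tool_rot: [69.9, 89.9, 4.6]
force: [-1.1, -1.1, 6.8]
opening: 0.0154
```

arm_command:
  commands:
    - [[0,0,0,0,0,0,10],[0,0,0,0,0,0,10]]

```text
time_s: 3.85
tcp_pos: [0.5243, 0.0698, 0.2084]
tool_rot: [66.7, 90.0, 1.4]
force: [-1.4, -1.6, 7.8]
opening: 0.0153
```

arm_command:
  commands:
    - [[0,0,15,0,0,0,10],[0,0,45,0,0,0,10],[0,-15,80,0,0,0,10],[-3,-50,105,0,0,0,10],[-7,-92,120,0,0,0,10],[-11,-136,130,0,0,0,10],[-15,-182,140,0,0,0,10],[-20,-228,140,0,0,0,10]]

```text
time_s: 4.65
tcp_pos: [0.5037, -0.16, 0.3504]
tool_rot: [45.4, 89.8, -19.8]
force: [1.5, -0.9, -0.9]
opening: 0.0153
```

arm_command:
  commands:
    - [[-5,-46,0,0,0,0,10],[-10,-92,0,0,0,0,10],[-15,-138,0,0,0,0,10],[-19,-170,0,0,0,0,10],[-22,-191,0,0,0,0,10],[-22,-191,0,0,0,0,10],[-22,-191,0,0,0,0,10]]

```text
time_s: 5.35
tcp_pos: [0.4816, -0.3491, 0.3483]
tool_rot: [109.6, 90.0, 44.3]
force: [0.0, 0.3, -0.5]
opening: 0.0157
```

```bash
python3 - <<'E'
from h import *
im=get_image('wrist'); save(im,'w3.png'); pickle.dump(im,open('w3.pkl','wb'))
o=monitor.get_obs();print(o['time_s'],o['tcp_pos'],o['force'],o['opening'],im['rotation'])
for b in boxes_of(im,'lid_a_knob'):
    r=(np.array(b['rect'])*[560,420,560,420]);print(b['p'],r.round(1),pp(im,(r[0]+r[2])/2,(r[1]+r[3])/2,.014))
E
```

```text
5.4 [ 0.48180382 -0.34863215  0.34821262] [ 1.34353621 -0.3786629  -0.25049977] 0.015444927713558243 [-15.97272879   0.02681778  24.62905217]
0.63 [230.6 207.1 327.1 286.2] [ 0.50309176 -0.39440699  0.014     ]
```

View pics/w3.png

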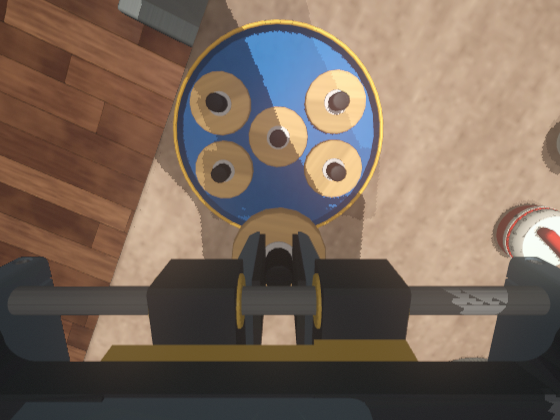

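```bash
cat > tin.py <<'E'
from h import *
from scipy.optimize import least_squares
def lids(im,guess):
    out=[]
    a=cv2.GaussianBlur(im['image'],(3,3),0).astype(float)
    for n,g in guess.items():
        # radial edges: strongest change wood->blue in (R-B)
        s=a[:,:,0]-a[:,:,2]; pts=[]
        for k in np.arange(0,2*np.pi,.06):
            rr=np.arange(.020,.0345,.0005)
            uv=np.array([pr(im,[g[0]+r*np.cos(k),g[1]+r*np.sin(k),.017]) for r in rr]).astype(np.float32)
            val=cv2.remap(s.astype(np.float32),uv[:,0].reshape(1,-1),uv[:,1].reshape(1,-1),cv2.INTER_LINEAR)[0]
            d=-np.diff(val); i=d.argmax()
            if val[:4].min()>10 and val[-6:].min()<0 : pts.append([g[0]+rr[i]*np.cos(k),g[1]+rr[i]*np.sin(k)])
        pts=np.array(pts)
        f=lambda p:np.hypot(pts[:,0]-p[0],pts[:,1]-p[1])-p[2]
        s_=least_squares(f,[*g,.029],loss='soft_l1',f_scale=.001)
        out.append((n,s_.x,len(pts))); print(n,s_.x.round(4),len(pts),'rms',np.sqrt(np.mean(f(s_.x)**2)).round(4))
    return out
E
python3 - <<'E'
from tin import *
im=pickle.load(open('w3.pkl','rb'))
L=dict(t1=(220,103),t2=(335,101),t3=(278,137),t4=(223,170),t5=(333,168))
g={n:pp(im,*p,.017)[:2] for n,p in L.items()}
o=lids(im,g); o=lids(im,{n:x[:2] for n,x,_ in o})
# rim: outer edge points by eye + mask
hsv=cv2.cvtColor(im['image'],cv2.COLOR_RGB2HSV)
m=cv2.inRange(hsv,(18,140,110),(32,255,255)); m[230:]=0
ys,xs=np.nonzero(m)
P=np.array([pp(im,u,v,.022)[:2] for u,v in zip(xs,ys)])
c=np.mean([x[:2] for n,x,_ in o],0)
d=np.hypot(*(P-c).T);k=(d>.09)&(d<.11);P=P[k];print(k.sum())
s=least_squares(lambda p:np.hypot(P[:,0]-p[0],P[:,1]-p[1])-p[2],[*c,.098],loss='soft_l1',f_scale=.001);print('rim',s.x)
D={n:x[:2] for n,x,_ in o};print('mean',c)
for n in D: v=D[n]-s.x[:2];print(n,np.hypot(*v).round(4),np.degrees(np.arctan2(v[1],v[0])).round(1))
E
```

```text
t1 [ 0.3924 -0.2854  0.0282] 105 rms 0.0003
t2 [ 0.4896 -0.2396  0.0283] 92 rms 0.0003
t3 [ 0.4543 -0.2906  0.0281] 105 rms 0.0003
t4 [ 0.419  -0.3415  0.0283] 105 rms 0.0003
t5 [ 0.516  -0.2956  0.0283] 105 rms 0.0003
t1 [ 0.3924 -0.2854  0.0283] 105 rms 0.0003
t2 [ 0.4896 -0.2395  0.0283] 94 rms 0.0003
t3 [ 0.4543 -0.2906  0.0281] 105 rms 0.0003
t4 [ 0.419  -0.3415  0.0283] 105 rms 0.0003
t5 [ 0.516  -0.2957  0.0283] 105 rms 0.0003
1602
rim [ 0.45405054 -0.29082758  0.09730976]
mean [ 0.45424333 -0.29053877]
t1 0.0619 175.0
t2 0.0624 55.3
t3 0.0003 45.0
t4 0.0616 -124.7
t5 0.0622 -4.5
```

```bash
python3 - <<'E'
from tin import *
im=pickle.load(open('w3.pkl','rb'))
tcp=np.array([.4818,-.3486])
for off in (-.002,0,.002):
  c=tcp+off*np.array([-.42,.907])
  for z in (.147,):
    t=np.array([pr(im,[c[0]+.029*np.cos(k),c[1]+.029*np.sin(k),z]) for k in np.arange(0,6.28,.03)]);print(off,z,t.min(0).round(1),t.max(0).round(1))
c=im['image'][195:300,220:340];cv2.imwrite('pics/w3c.png',cv2.resize(c,None,fx=6,fy=6,interpolation=cv2.INTER_NEAREST)[:,:,::-1])
E
```

```text
-0.002 0.147 [232.1 210.8] [325.2 296.8]
0 0.147 [232.  207.6] [325.3 294.1]
0.002 0.147 [231.9 204.3] [325.5 291.3]
```

View pics/w3c.png

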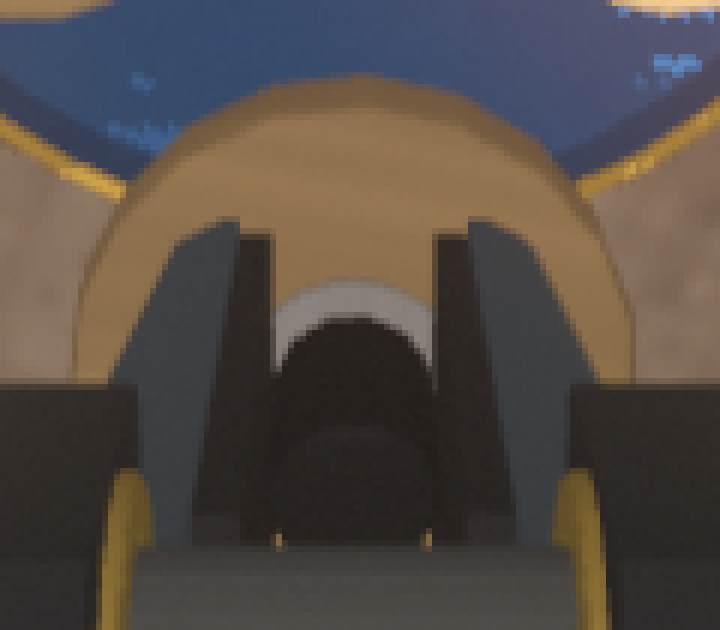

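The tin fit is clean: all five lids have an rms of 0.3 mm. The centre is (0.4542, -0.2906), and the empty places are at (0.481, -0.348) and (0.4274, -0.2336). The held lid is centred on the gripper axis. I lower it now.

arm_command:
  commands:
    - [[-0.8,0.9,-25,0,0,0,10],[-0.8,0.9,-60,0,0,0,10],[-0.8,0.9,-90,0,0,0,10],[-0.8,0.9,-105,0,0,0,10],[-0.8,0.9,-105,0,0,0,10],[-0.8,0.9,-105,0,0,0,10]]

```text
time_s: 6.05
tcp_pos: [0.4816, -0.3482, 0.2436]
tool_rot: [25.5, 90.0, -39.7]
force: [0.6, -0.6, -0.5]
opening: 0.0154
```

arm_command:
  commands:
    - [[0,0,-10,0,0,0,10],[0,0,-18,0,0,0,10],[0,0,-24,0,0,0,10],[0,0,-28,0,0,0,10],[0,0,-30,0,0,0,10],[0,0,-31,0,0,0,10],[0,0,-31,0,0,0,10]]

```text
time_s: 6.75
tcp_pos: [0.4811, -0.3484, 0.2117]
tool_rot: [-142.2, 90.0, 152.6]
force: [-0.1, -0.5, -0.4]
opening: 0.0152
```

arm_command:
  commands:
    - [[0,0,-0.7,0,0,0,10],[0,0,-0.7,0,0,0,10]]

```text
time_s: 6.95
tcp_pos: [0.4813, -0.3485, 0.2114]
tool_rot: [23.7, 90.0, -41.5]
force: [-0.6, 0.2, 3.1]
opening: 0.0154
```

arm_command:
  commands:
    - [[0,0,0,0,0,0,26],[0,0,0,0,0,0,26],[0,0,0,0,0,0,26],[0,0,10,0,0,0,26],[0,0,35,0,0,0,26],[0,0,70,0,0,0,26],[0,0,110,0,0,0,40],[-3,20,140,0,0,0,40]]

```text
time_s: 7.75
tcp_pos: [0.4785, -0.3295, 0.3543]
tool_rot: [25.8, 89.8, -39.5]
force: [0.7, -0.1, 0.5]
opening: 0.039
```

arm_command:
  commands:
    - [[-4,45,0,0,0,0,40],[-10,90,0,0,0,0,40],[-16,135,0,0,0,0,40],[-22,180,0,0,0,0,40],[-28,225,-20,0,0,0,40],[-34,265,-40,0,0,0,40],[-38,300,-65,0,0,0,40],[-40,320,-85,0,0,0,40]]

```text
time_s: 8.55
tcp_pos: [0.4374, -0.0063, 0.2657]
tool_rot: [69.6, 90.0, 4.5]
force: [1.0, -0.4, -0.2]
opening: 0.0401
```

arm_command:
  commands:
    - [[0,4,-5,0,0,0,40],[0,4,-5,0,0,0,40],[0,4,-5,0,0,0,40]]

```text
time_s: 8.85
tcp_pos: [0.4387, -0.005, 0.2619]
tool_rot: [58.4, 89.9, -6.8]
force: [-0.2, -0.4, 0.1]
opening: 0.0401
```

```bash
python3 - <<'E'
from tin import *
im=get_image('wrist'); save(im,'w4.png'); pickle.dump(im,open('w4.pkl','wb'))
o=monitor.get_obs();print(o['time_s'],o['tcp_pos'],o['force'],im['rotation'])
print(pr(im,[.4385,-.0045,.04]))
E
```

```text
8.9 [ 0.43872967 -0.00520253  0.26203766] [0.07611584 0.07010625 0.07459694] [-16.00827712  -0.02546919  24.65552454]
(np.float64(277.8525398438641), np.float64(240.14865569899604))
```

View pics/w4.png

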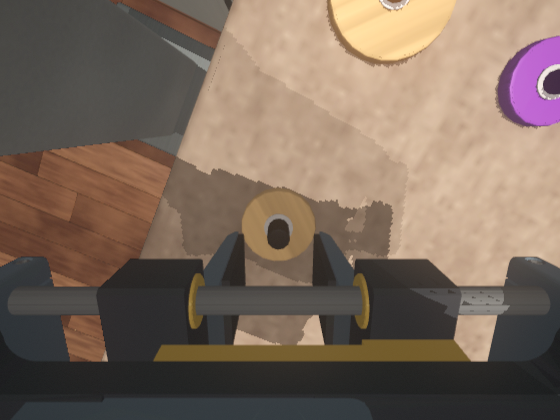

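```bash
python3 - <<'E'
from tin import *
im=pickle.load(open('w4.pkl','rb'))
c=im['image'][175:275,225:335];cv2.imwrite('pics/w4c.png',cv2.resize(c,None,fx=6,fy=6,interpolation=cv2.INTER_NEAREST)[:,:,::-1])
print(pp(im,278.5,224.7,.0105))
w2=pickle.load(open('w2.pkl','rb')); print(pp(w2,284.9,221,.0105))
E
```

```text
[ 0.43835797 -0.00307054  0.0105    ]
[0.52356148 0.07038723 0.0105    ]
```

View pics/w4c.png

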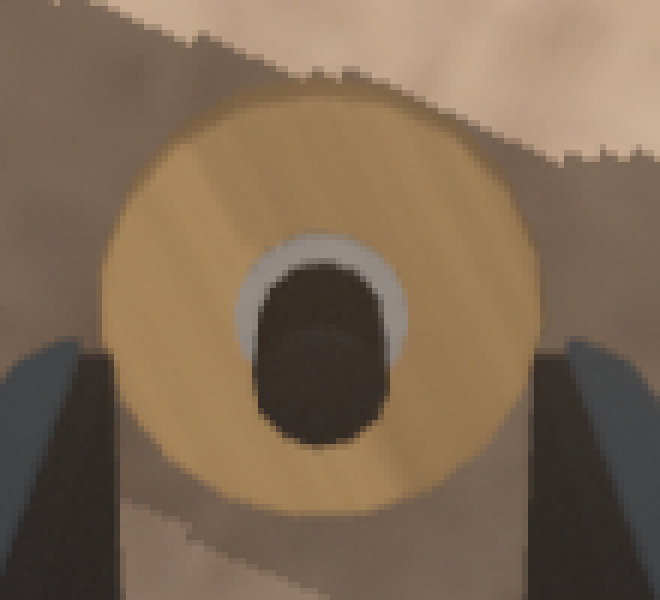

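The crop shows lid B's disc centred at (278.5,225), which is (0.4387, -0.0038). That is a 1.4 mm correction.

arm_command:
  commands:
    - [[0,1.4,-15,0,0,0,40],[0,1.4,-35,0,0,0,40],[0,1.4,-47,0,0,0,40],[0,1.4,-52,0,0,0,40],[0,1.4,-52,0,0,0,30],[0,1.4,-52,0,0,0,10],[0,1.4,-52,0,0,0,10],[0,1.4,-52,0,0,0,10]]
  grip_force: 20

```text
time_s: 9.7
tcp_pos: [0.4384, -0.003, 0.2096]
tool_rot: [60.4, 89.9, -4.8]
force: [-1.0, 0.2, 5.0]
opening: 0.0155
```

arm_command:
  commands:
    - [[0,0,0,0,0,0,10],[0,0,0,0,0,0,10]]

```text
time_s: 9.9
tcp_pos: [0.4384, -0.0029, 0.2096]
tool_rot: [56.8, 90.0, -8.5]
force: [-1.0, -1.7, 8.3]
opening: 0.0155
```

arm_command:
  commands:
    - [[0,0,15,0,0,0,10],[0,0,45,0,0,0,10],[1,-15,80,0,0,0,10],[5,-50,105,0,0,0,10],[10,-92,120,0,0,0,10],[15,-136,130,0,0,0,10],[20,-182,140,0,0,0,10],[26,-228,140,0,0,0,10]]

```text
time_s: 10.7
tcp_pos: [0.4641, -0.2329, 0.3508]
tool_rot: [36.7, 89.9, -28.6]
force: [0.2, 0.4, -0.2]
opening: 0.0152
```

arm_command:
  commands:
    - [[6,-45,0,0,0,0,10],[12,-80,0,0,0,0,10],[17,-105,0,0,0,0,10],[17,-118,0,0,0,0,10],[17,-118,0,0,0,0,10],[17,-118,0,0,0,0,10]]

```text
time_s: 11.3
tcp_pos: [0.4808, -0.3481, 0.3489]
tool_rot: [-161.2, 90.0, 133.5]
force: [-0.3, -0.2, 0.0]
opening: 0.0148
```

```bash
python3 - <<'E'
from tin import *
im=get_image('wrist'); save(im,'w5.png'); pickle.dump(im,open('w5.pkl','wb'))
o=monitor.get_obs();print(o['time_s'],o['tcp_pos'],o['opening'],im['rotation'])
g=dict(t1=[.3924,-.2854],t2=[.4896,-.2396],t3=[.4543,-.2906],t4=[.419,-.3415],t5=[.516,-.2956])
lids(im,g)
tcp=o['tcp_pos'][:2]
for off in (-.002,0,.002):
    c=tcp+off*np.array([-.42,.907]);t=np.array([pr(im,[c[0]+.029*np.cos(k),c[1]+.029*np.sin(k),.146]) for k in np.arange(0,6.28,.03)]);print(off,t.min(0).round(1),t.max(0).round(1))
c=im['image'][195:300,220:340];cv2.imwrite('pics/w5c.png',cv2.resize(c,None,fx=6,fy=6,interpolation=cv2.INTER_NEAREST)[:,:,::-1])
E
```

```text
11.35 [ 0.48086901 -0.34785275  0.34890296] 0.01525827835413401 [-15.92759341   0.04968785  24.67750664]
t1 [ 0.3924 -0.2854  0.0283] 105 rms 0.0003
t2 [ 0.4895 -0.2396  0.0283] 94 rms 0.0003
t3 [ 0.4543 -0.2906  0.0281] 105 rms 0.0003
t4 [ 0.4189 -0.3415  0.0284] 105 rms 0.0003
t5 [ 0.5161 -0.2956  0.0283] 105 rms 0.0004
-0.002 [232.3 210.7] [324.7 296.1]
0 [232.2 207.5] [324.8 293.4]
0.002 [232.1 204.3] [324.9 290.7]
```

View pics/w5.png

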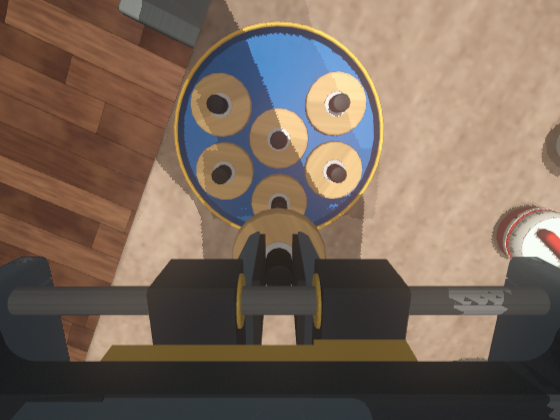

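View pics/w5c.png

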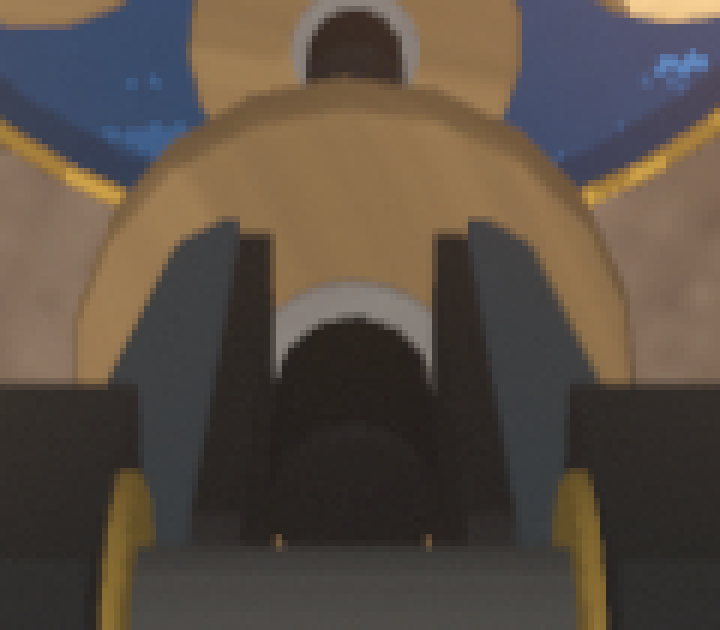

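Lid A sits in its place at about (279,203), the five neighbours are unmoved to 0.1 mm, and B is centred in the grip. Next is the opposite place.

arm_command:
  commands:
    - [[-15,32,0,0,0,0,10],[-34,72,0,0,0,0,10],[-48,103,0,0,0,0,10],[-53.5,114,-20,0,0,0,10],[-53.5,114,-55,0,0,0,10],[-53.5,114,-85,0,0,0,10],[-53.5,114,-105,0,0,0,10],[-53.5,114,-105,0,0,0,10]]

```text
time_s: 12.15
tcp_pos: [0.4267, -0.2335, 0.2421]
tool_rot: [-146.5, 89.8, 148.3]
force: [0.3, -0.1, -0.4]
opening: 0.0152
```

arm_command:
  commands:
    - [[0,0,0,0,0,0,10],[0,0,0,0,0,0,10]]

```text
time_s: 12.35
tcp_pos: [0.428, -0.2348, 0.2453]
tool_rot: [34.6, 89.9, -30.7]
force: [-1.0, 0.1, -0.3]
opening: 0.0151
```

arm_command:
  commands:
    - [[-0.5,0.8,-10,0,0,0,10],[-0.5,0.8,-18,0,0,0,10],[-0.5,0.8,-24,0,0,0,10],[-0.5,0.8,-28,0,0,0,10],[-0.5,0.8,-30,0,0,0,10],[-0.5,0.8,-30.5,0,0,0,10],[-0.5,0.8,-30.5,0,0,0,10]]

```text
time_s: 13.05
tcp_pos: [0.4272, -0.2342, 0.2135]
tool_rot: [52.5, 90.0, -12.8]
force: [0.1, 0.2, -0.4]
opening: 0.0154
```

arm_command:
  commands:
    - [[0,0.2,-1,0,0,0,10],[0,0.2,-1.3,0,0,0,10],[0,0.2,-1.3,0,0,0,10]]

```text
time_s: 13.35
tcp_pos: [0.4273, -0.234, 0.2126]
tool_rot: [35.4, 90.0, -29.8]
force: [-1.7, 0.6, 5.3]
opening: 0.0152
```

Contact shows on the force reading (5 N), at the height expected for the tin floor. I release, lift and back off.

arm_command:
  commands:
    - [[0,0,0,0,0,0,26],[0,0,0,0,0,0,26],[0,0,0,0,0,0,26],[0,0,10,0,0,0,26],[0,0,35,0,0,0,26],[0,0,70,0,0,0,26],[0,0,110,0,0,0,40],[4,-10,140,0,0,0,40]]

```text
time_s: 14.15
tcp_pos: [0.4308, -0.2434, 0.3549]
tool_rot: [35.8, 89.9, -29.4]
force: [0.0, -0.3, -0.3]
opening: 0.0383
```

arm_command:
  commands:
    - [[15,-35,20,0,0,0,40],[35,-75,40,0,0,0,40],[53,-115,60,0,0,0,40],[70,-155,60,0,0,0,40],[80,-175,60,0,0,0,40],[80,-175,60,0,0,0,40],[80,-175,60,0,0,0,40]]

```text
time_s: 14.85
tcp_pos: [0.5108, -0.4188, 0.4123]
tool_rot: [-160.8, 90.0, 134.0]
force: [-0.8, 0.7, 0.7]
opening: 0.0398
```

```bash
python3 - <<'E'
from tin import *
im=get_image('wrist'); save(im,'w6.png'); pickle.dump(im,open('w6.pkl','wb'))
s=get_image('side'); save(s,'s6.png'); t=get_image('top'); save(t,'t6.png')
cv2.imwrite('pics/s6c.png',cv2.resize(s['image'][140:240,260:410],None,fx=5,fy=5,interpolation=cv2.INTER_CUBIC)[:,:,::-1])
o=monitor.get_obs();print(o['time_s'],o['tcp_pos'],o['opening'],o['force'])
g=dict(t1=[.3924,-.2854],t2=[.4896,-.2396],t3=[.4543,-.2906],t4=[.419,-.3415],t5=[.516,-.2956],E1=[.481,-.348],E2=[.4274,-.2336])
lids(im,g)
E
```

```text
15.0 [ 0.51079771 -0.41803782  0.41245767] 0.039646027420749096 [-0.22316867  0.78120898  0.82708322]
t1 [ 0.393  -0.2865  0.0286] 97 rms 0.0004
t2 [ 0.49   -0.2409  0.0286] 83 rms 0.0006
t3 [ 0.4547 -0.2914  0.0283] 95 rms 0.0003
t4 [ 0.4192 -0.3426  0.0283] 102 rms 0.0003
t5 [ 0.5167 -0.2966  0.0283] 101 rms 0.0003
E1 [ 0.4816 -0.3487  0.0282] 105 rms 0.0003
E2 [ 0.4296 -0.2382  0.0278] 50 rms 0.0004
```

View pics/w6.png

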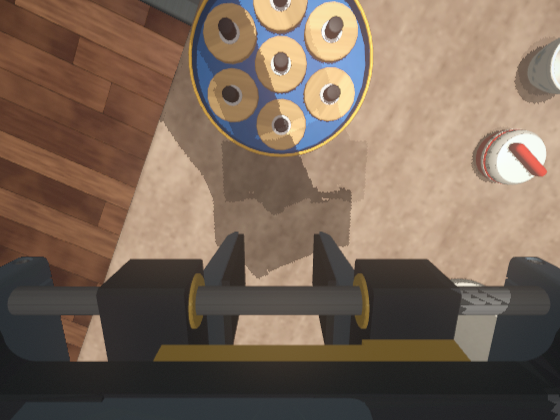

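View pics/s6c.png

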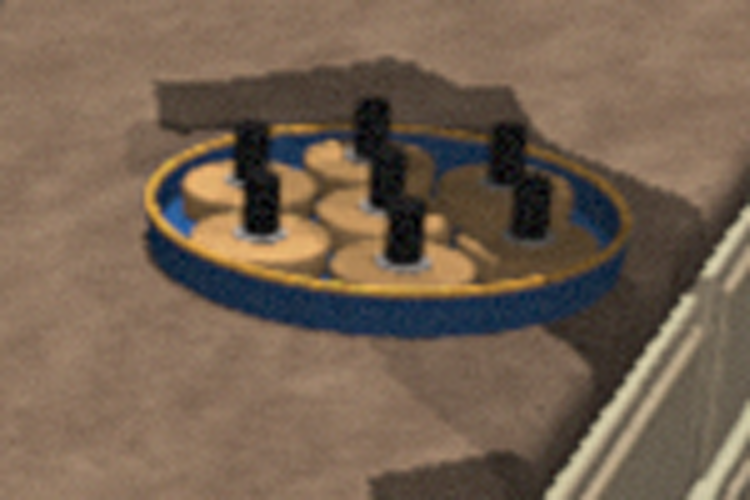

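View pics/s6.png

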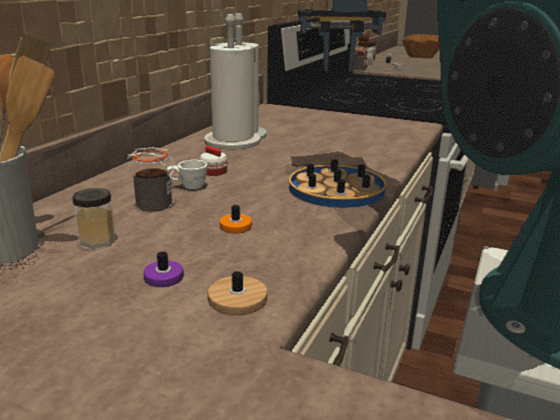

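The side view shows all seven lids flat with knobs up. The fit on the second lid is cut off by the picture's edge, so I take one better look.

arm_command:
  commands:
    - [[-15,33,0,0,0,0,40],[-30,66,0,0,0,0,40],[-30,66,0,0,0,0,40],[-30,66,0,0,0,0,40],[-30,66,0,0,0,0,40]]

```text
time_s: 15.5
tcp_pos: [0.4814, -0.3531, 0.4127]
tool_rot: [22.4, 90.0, -42.9]
force: [0.3, -0.4, 0.1]
opening: 0.0399
```

```bash
python3 - <<'E'
from tin import *
im=get_image('wrist'); save(im,'w7.png')
g=dict(t1=[.3924,-.2854],t2=[.4896,-.2396],t3=[.4543,-.2906],t4=[.419,-.3415],t5=[.516,-.2956],E1=[.481,-.348],E2=[.4274,-.2336])
o=lids(im,g); D={n:x[:2] for n,x,_ in o}; c=np.mean([D[k] for k in ('t1','t2','t4','t5')],0)
for k in ('E1','E2'): v=D[k]-c; print(k,np.hypot(*v),np.degrees(np.arctan2(v[1],v[0])))
E
```

```text
t1 [ 0.3922 -0.2855  0.0282] 105 rms 0.0003
t2 [ 0.4896 -0.2396  0.0283] 101 rms 0.0003
t3 [ 0.4543 -0.2907  0.0281] 105 rms 0.0004
t4 [ 0.4189 -0.3418  0.0283] 105 rms 0.0003
t5 [ 0.5162 -0.2958  0.0283] 105 rms 0.0004
E1 [ 0.4809 -0.3478  0.0284] 105 rms 0.0004
E2 [ 0.4282 -0.2354  0.0283] 101 rms 0.0003
E1 0.06308938247589278 -64.95279022545152
E2 0.061089328424333525 115.16965081612351
```

View pics/w7.png

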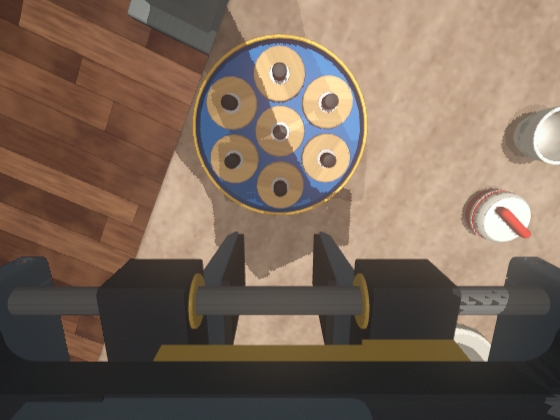

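Both lids lie in their places, 63 and 61 mm out, with all discs at the same apparent size. The gripper is well clear, so I hand in.

```bash
python3 -c "
from cell import order,monitor
print(order.hand_in()); print(monitor.get_obs()['time_s'])"
```

```text
the job is handed in; nothing more can be done
None
the job is handed in; nothing more can be done
```

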